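# Swing the lane gate over and push a carton out

### The arm

A 6-joint arm with a two-finger parallel gripper is mounted at the origin on a cart in front of the work surface, level with it; the furniture and walls round the work are solid. World frame = base frame: x ahead of the robot, y to its left, z up, the work surface at z = 0. Lengths are in m, angles in rad, forces in N, time in s.
With the tool pointing down it reaches from about 0.35 to 0.95 m from the base axis. Payload 17.4 kg.
Tool frame: the origin (TCP) lies between the finger pads; the fingertips stand 17 mm ahead of it and the grasp point (between the pads) lies 2 mm behind it; z points along the fingers, y is the direction in which the jaws open and shut (so a half turn about z gives the same grasp; the last joint's range is limited). The gripper opens to 93 mm and grips with 3 to 60 N. Pads are 15 mm wide; open, the fingers measure 128 mm over their backs; the gripper's body (75 mm by 188 mm) begins 65 mm behind the grasp point.
Start: joints at [1.242, 0.116, 1.442, -0, 1.584, -0.038], TCP at [0.194, 0.647, 0.236] pointing down, gripper open.
Joint ranges: [-2.83, 2.83], [-0.83, 2.19], [0.07, 2.5], [-1.14, 4.28], [0.01, 3], [-2.97, 2.97]. Speed limits (rad/s): [1.89, 1.89, 2.22, 3.14, 3.14, 3.14].

### API

Orientations are given as a rotation vector (axis times angle).
In Python, from workcell import arm, cams, boxes_of, cut_out gives the robot as it stands.
- The arm moves only by the tool apply_moves, never from a script. Its argument "rows" is a list of rows, each an object of numbers: "x", "y", "z": the shift along the world's x, y, z in mm; "ax", "ay", "az": the turn, a rotation vector about the world's x, y, z in degrees; "jaw": the opening, from -1 (shut) to 1 (fully open). In form: [{"x": .., "y": .., "z": .., "ax": .., "ay": .., "az": .., "jaw": ..}, ...]. A call has 1 to 10 rows; each row shifts and turns the commanded pose from where the row before left it; what a row does not reach is not made up. A row lasts 1/8 s, in which the tool goes at most 62.5 mm and 10.7 degrees, less where a joint would pass 70% of its speed; a pose out of reach is approached as far as the arm can. A call with a gripper value outside its range is refused whole. The fingers move at their own pace and stop on an object; the grip force is fixed at half the most. Time passes only in rows, so rows that do not move let the fingers close. It gives the time, the measured TCP pose, the force and the opening at its end, in the units of the state.
- arm.get_obs(): the state, without advancing time (a new reading comes with each control period).
- cams.capture(name): name is "side" or "top" or "wrist"; returns a dict with "img" (384x512x3 uint8, red, green, blue), "z_map" (384x512 float32, m along the optical axis (not along the pixel's ray), 0 where there is no reading), "camera_matrix" (3x3 intrinsics, pixels), "xyz" and "attitude" of the camera in the world. Camera axes: x right, y down, z forward; pixel columns grow to the right and rows downward; lengths in m; the calibration is good to about 2 mm. A picture is of the moment at which its call begins.
- arm.sign_off(): hands the job in, once; it reports no verdict.
Trained networks look in a picture, given as the dict that the camera call returned (one of the last four; its "shot" number tells which), for a name from the list of things; names that differ only in an ending like _2 or _b are one class to them, and where a whole thing is asked for, a point or a joint stands for the part that bears it (a point fixed in the world has none). Each returns a list of dicts, best first, with "conf" (0 to 1); they miss things now and then, are a little off and sometimes report something else, mostly with a low value. They report only what shows in the picture. A call takes as long as a camera call.
- boxes_of(query, picture): "bbox" ([left, top, right, bottom] in pixels, round what is visible of it).
- cut_out(query, picture): "mask" (384x512 bool, what is visible of it) and "bbox" ([left, top, right, bottom] in pixels, round what is visible of it).
The state is a dict: "time_s": time; "q": joint angles; "dq": joint speeds; "joint_torque": joint torques, N m; "position": TCP position; "ee_rot": TCP orientation; "contact_force": force on the tool from outside, world axes, zero at the start; "ft_torque": the same for the moment, N m; "gripper_width": finger opening in m.
Only numpy, scipy, OpenCV 4.12 (cv2) and the standard library are available. Lean on these libraries where they do the work, as an engineer would, in place of code of your own. Each camera call takes 0.05 s, during which the arm holds its last target.

### The job

The carton feeder's hinged gate is leaning over the lane nearer the robot and blocks it. Swing the gate up past upright and lower it gently all the way onto the far lane's rubber stop, without letting it drop or slam; then push the near lane's push rod fully in, so that the carton in that lane comes right out past the gate onto the open outfeed. Leave the other lane's carton and rod, and the things around the feeder, where they are.

Things in the scene. Friction and masses are not known exactly. Their poses are not given: they have to be found in the camera images.
- feeder: Fixed two-lane carton feeder: plywood base 236 x 460 x 8 mm, grey walls. Origin on the bench, midway between the lanes. x across the lanes (away from the robot within 0.12 rad), y the way cartons are pushed (about the robot's left), z up. Lane centres x = -53 (near) and +53 mm (far), 96 mm wide, floor z = 8; walls 50 mm high to y = 110; rear plate y = -158 to -150, 70 high; gate y = 35 to 105.
- gate (a joint): Gate angle (rad): 0 upright, negative leaning over the near lane (to the robot), positive over the far lane; stops at -0.84 and +0.84. Aluminium plate, about 0.35 kg, 70 mm wide along feeder y, 6 mm thick. 60 mm from the hinge a 5 mm thick fin sticks out 45 mm to each side. The hinge is slightly stiff: the gate stays by itself within 0.2 rad of upright and falls beyond about 0.5.
- gate_hinge (a point): Middle of the gate's hinge axis (axis along feeder y): feeder x = 0, y = 70, z = 20 mm.
- far_stop (a point): Top middle of the rubber pad on the far lane's stop post, about 24 x 16 mm, 111 mm above the bench, at feeder x = 107, y = 99 mm. Its post is 104 mm high, 10 x 16 mm. An equal one stands beside the near lane at x = -107. Beyond the gate is the open outfeed, y = 110 to 290, with 22 mm high guides at x = 0 and +-104 mm.
- gate_edge (a point): Middle of the 10 mm round tube along the gate's free edge, 160 mm from the hinge. Height 180 mm when upright, 127 mm on either stop.
- rod_near (a joint): Travel of the near lane's push rod (m): 0 out, 0.255 fully in (end stop). It slides along feeder +y with about 2 N of friction and has no spring. Its pad's face stands at feeder y = -130 mm at 0, and pushes the carton.
- rod_near_knob (a point): Centre of the outer end face of the near rod's black round knob, 34 mm diameter, 22 mm long, 36 mm above the bench, at feeder x = -53 mm, y = -430 mm at travel 0. Push this face toward feeder +y.
- rod_far (a joint): Travel of the far lane's equal push rod (m), to be left alone.
- carton_tall: Loose brown cardboard carton, 125 x 74 x 58 mm tall, in one of the two lanes with its long side along the lane. Origin: centre of its underside; x along its long side, z up. Which carton is in which lane varies.
- carton_flat: Loose brown cardboard carton, 110 x 77 x 40 mm tall, in the other lane with its long side along the lane. Origin: centre of its underside; x along its long side, z up.
- masking_tape: Loose roll of masking tape lying flat, 98 mm diameter, 25 mm high, left of the feeder: leave alone. Origin: centre of its underside.
- label_roll: Loose white label roll standing on its end, 98 mm diameter, 60 mm high, right of the feeder: leave alone. Origin: centre of its underside.
- marker: Loose black marker pen lying behind the feeder, about 140 mm long, 18 mm thick: leave alone. Origin: centre of its underside.

How it is judged:
On the way, in this order (a step that is already met when the one before it is completed fails the run):
1. the gate rests on the far stop (value of joint gate above 0.79 rad and velocity of joint gate between -0.1 and 0.1 rad/s), for 0.2 s.
2. the near rod is fully in and the near carton is out past the gate (value of joint rod_near above 0.24 m and ((x of carton_tall in the frame of feeder below 0 m and y of carton_tall in the frame of feeder above 0.17 m and z of carton_tall in the frame of feeder below 0.02 m and angle between carton_tall's own z axis and vertical below 0.15 rad and linear speed of carton_tall below 0.02 m/s and x of carton_flat in the frame of feeder above 0 m and y of carton_flat in the frame of feeder below 0 m) or (x of carton_flat in the frame of feeder below 0 m and y of carton_flat in the frame of feeder above 0.162 m and z of carton_flat in the frame of feeder below 0.02 m and angle between carton_flat's own z axis and vertical below 0.15 rad and linear speed of carton_flat below 0.02 m/s and x of carton_tall in the frame of feeder above 0 m and y of carton_tall in the frame of feeder below 0 m))), for 0.2 s.
At the end, for the whole second after the job is handed in: Gate at rest on the far stop (over 0.79 rad); near rod in over 240 of 255 mm; the near lane's carton flat, at rest, wholly past the gate on its side of the outfeed (centre beyond feeder y = 170 mm if tall, 162 mm if flat); the other carton still in the far lane (all of step 1 and all of step 2); the robot touches nothing.
It fails at once if the gate slams: it turns faster than 2.5 rad/s just before the far stop (value of joint gate above 0.72 rad and velocity of joint gate above 2.5 rad/s).
It fails at once if the far lane's carton is moved by more than 20 mm ((x of carton_tall in the frame of feeder above 0 m and distance of carton_tall from where it was at the start of the episode above 0.02 m) or (x of carton_flat in the frame of feeder above 0 m and distance of carton_flat from where it was at the start of the episode above 0.02 m)).
It fails at once if the far rod is pushed in (value of joint rod_far above 0.03 m).
It fails at once if a thing beside the feeder is moved by more than 30 mm (distance of any of masking_tape, label_roll, marker from where it was at the start of the episode above 0.03 m).
It also fails if it takes over 58 s, if anything falls off the work surface, if the arm or the gripper's body presses on something with over 40 N, if the wrist force passes 120 N, or if a joint passes its speed limit or range.

## Working session

There is one attempt and no reset: what is moved stays moved. The work goes in short steps, Python scripts to look and compute and a tool call to move; the robot and the scene stay as the last step left them, time stands still between calls to the robot, and variables do not carry over. Pictures are saved under pics/ and viewed, and the job is handed in when it is done.

Besides the shell and the picture viewer there is one more tool, called as name([rows], argument=value, ...), one row to a line, values as JSON. apply_moves: Moves the arm, as the interface text tells. Its arguments: {"type":"object","properties":{"rows":{"type":"array"}},"required":["rows"]}

```bash
mkdir -p pics; ls; cat > h.py <<'E'
import numpy as np, cv2
from scipy.spatial.transform import Rotation as R
from workcell import arm, cams, boxes_of, cut_out
def rot(a):
    a=np.array(a,float)
    if a.shape==(3,3): return a
    return R.from_rotvec(a).as_matrix() if a.size==3 else R.from_quat(a).as_matrix()
def cloud(p):
    K=np.array(p['camera_matrix']);z=p['z_map'];v,u=np.mgrid[:z.shape[0],:z.shape[1]]
    c=np.stack([(u-K[0,2])/K[0,0]*z,(v-K[1,2])/K[1,1]*z,z],-1)
    w=c@rot(p['attitude']).T+np.array(p['xyz']); w[z<=0]=np.nan
    return w
def save(p,n,s=1.5): cv2.imwrite('pics/'+n+'.png',cv2.resize(p['img'][:,:,::-1],None,fx=s,fy=s))
E
python3 - <<'E'
from h import *
print(arm.get_obs())
for n in ['side','top']:
    p=cams.capture(n); save(p,n+'0'); np.savez(n+'0.npz',w=cloud(p),img=p['img'])
    print(n,p['xyz'],p['attitude'],p['camera_matrix'])
    for q in ['feeder','gate','gate_edge','rod_near','rod_near_knob','rod_far','carton_tall','carton_flat','masking_tape','label_roll','marker']:
        w=cloud(p)
        for r in cut_out(q,p)[:2]:
            print(q,round(r['conf'],2),np.array(r['bbox']).round(),np.nanmedian(w[r['mask']],0).round(3))
E
```

```text
pics
{'time_s': 0.0, 'q': array([ 1.24220278e+00,  1.16454061e-01,  1.44227071e+00,  2.56770192e-05,
        1.58397895e+00, -3.77889271e-02]), 'dq': array([ 0.00013035,  0.00036217,  0.00097246, -0.00049491, -0.00062193,
        0.0011624 ]), 'joint_torque': array([ 1.31448356e-03, -7.21264958e+01, -6.22612524e+01,  7.80636538e-02,
        2.39106867e-02, -1.67882986e-04]), 'position': array([0.19347296, 0.64648614, 0.23492331]), 'ee_rot': array([-4.55153394e-01, -3.10821598e+00,  1.70858093e-03]), 'contact_force': array([ 0.12830899, -0.37791629, -0.29884574]), 'ft_torque': array([-0.0084923 , -0.0192874 , -0.03787704]), 'gripper_width': 0.09316778356429815}
side [ 0.35912847 -1.24202718  0.81337016] [-2.0480021   0.16067006 -0.09450878] [[392.26792967   0.         256.10259067]
 [  0.         392.26792967 188.01785413]
 [  0.           0.           1.        ]]
feeder 0.72 [233. 168. 299. 278.] [0.591 0.021 0.031]
gate 0.56 [231. 171. 260. 198.] [0.537 0.168 0.082]
gate 0.32 [280. 224. 297. 276.] [ 0.618 -0.274  0.04 ]
gate_edge 0.78 [233. 174. 264. 201.] [0.54  0.17  0.078]
rod_n
[... 800 characters left out ...]
0.94 [217. 186. 236. 216.] [0.536 0.18  0.086]
gate_edge 0.42 [277. 202. 349. 214.] [ 0.518 -0.198  0.041]
rod_near 0.58 [278. 200. 351. 215.] [ 0.518 -0.183  0.041]
rod_near_knob 0.68 [276. 199. 350. 211.] [ 0.518 -0.198  0.041]
rod_far 0.74 [279. 178. 348. 189.] [ 0.622 -0.216  0.042]
carton_tall 0.77 [239. 195. 269. 212.] [0.535 0.071 0.065]
carton_flat 0.78 [247. 170. 269. 183.] [0.64  0.066 0.047]
masking_tape 0.65 [278. 178. 349. 185.] [ 0.617 -0.296  0.046]
masking_tape 0.48 [116. 213. 144. 235.] [0.439 0.595 0.022]
label_roll 0.71 [372. 181. 400. 207.] [ 0.565 -0.464  0.058]
marker 0.59 [314. 140. 330. 160.] [ 0.755 -0.209  0.015]
marker 0.52 [243. 172. 270. 186.] [0.639 0.07  0.047]
```

View pics/top0.png

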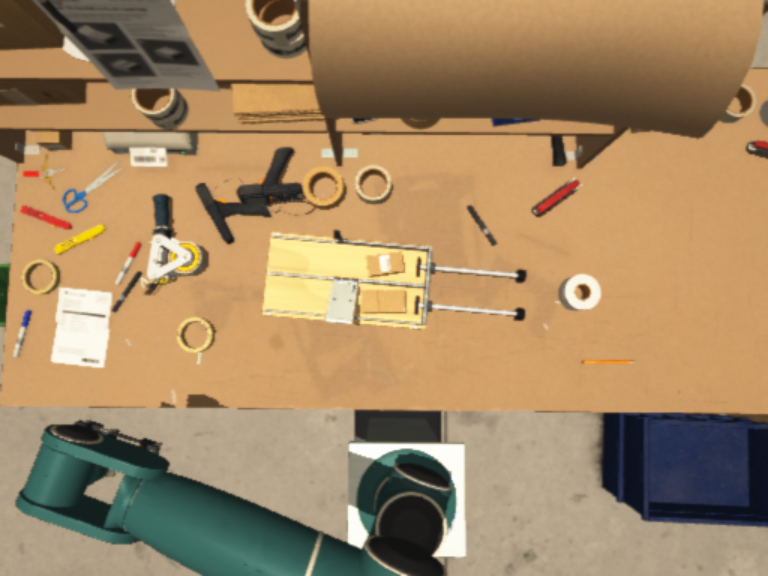

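View pics/side0.png

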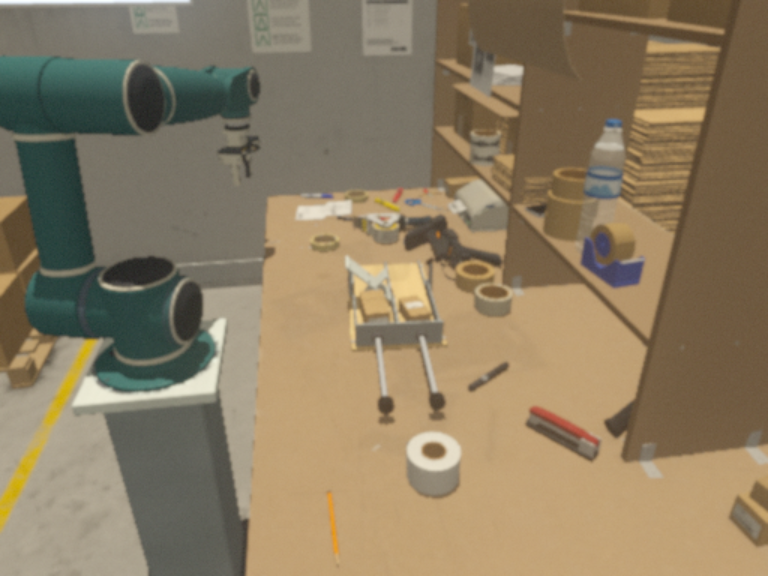

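```bash
python3 - <<'E'
from h import *
d=np.load('top0.npz');w=d['w'];P=w.reshape(-1,3)
P=P[np.isfinite(P).all(1)]
P=P[(P[:,0]>.4)&(P[:,0]<.75)&(P[:,1]>-.42)&(P[:,1]<.4)]
bench=P[(P[:,2]<.004)][:,2]; print('bench',np.median(bench),bench.std())
B=P[(P[:,2]>.0045)&(P[:,2]<.06)&(P[:,1]>-.13)&(P[:,0]<.72)]
r=cv2.minAreaRect((B[:,:2]*1000).astype(np.float32));print('base rect',r)
k=P[(P[:,2]>.02)&(P[:,1]<-.15)]
for s in (k[k[:,0]<.57],k[k[:,0]>.57]):
    print('rod',s[:,0].mean(),np.polyfit(s[:,1],s[:,0],1),s.min(0),s.max(0), len(s))
    e=s[s[:,1]<s[:,1].min()+.03];print('knob',e.mean(0),e.min(0),e.max(0))
pl=P[(P[:,2]>.062)&(P[:,1]<0.04)];print('plate',len(pl));print(pl[pl[:,1]<-.05].round(3)[:40])
E
```

```text
bench -0.000473081879670878 0.0029183333427447154
base rect ((560.4814453125, 135.12840270996094), (318.7573547363281, 529.3067626953125), 0.015615574084222317)
rod 0.5116355642553566 [0.08227426 0.53216427] [ 0.49059506 -0.31679233  0.02721037] [ 0.52382856 -0.15250628  0.05773516] 152
knob [ 0.50689948 -0.30259217  0.04594307] [ 0.49059506 -0.31679233  0.02721037] [ 0.52382856 -0.28839036  0.05773516]
rod 0.7078032440500562 [-0.75020311  0.45186317] [ 0.59771556 -0.40842989  0.02074462] [ 0.74999908 -0.15023883  0.82831219] 516
knob [ 0.74564148 -0.38910494  0.77413881] [ 0.74150604 -0.40842989  0.71722859] [ 0.74991735 -0.37871271  0.82831219]
plate 557
[[ 0.75  -0.38   0.828]
 [ 0.75  -0.386  0.828]
 [ 0.75  -0.38   0.823]
 [ 0.749 -0.382  0.825]
 [ 0.749 -0.384  0.826]
 [ 0.75  -0.387  0.824]
 [ 0.75  -0.366  0.818]
 [ 0.749 -0.374  0.82 ]
 [ 0.749 -0.375  0.82 ]
 [ 0.749 -0.378  0.82 ]
 [ 0.749 -0.38   0.819]
 [ 0.749 -0.382  0.819]
 [ 0.749 -0.382  0.822]
 [ 0.749 -0.385  0.821]
 [ 0.749 -0.387  0.821]
 [ 0.748 -0.387  0.824]
 [ 0.749 -0.368  0.815]
 [ 0.749 -0.37   0.815]
 [ 0.749 -0.374  0.815]
 [ 0.749 -0.376  0.815]
 [ 0.748 -0.377  0.818]
 [ 0.749 -0.379  0.816]
 [ 0.749 -0.382  0.815]
 [ 0.748 -0.382  0.819]
 [ 0.748 -0.384  0.819]
 [ 0.748 -0.387  0.818]
 [ 0.748 -0.389  0.818]
 [ 0.75  -0.364  0.808]
 [ 0.75  -0.368  0.809]
 [ 0.75  -0.37   0.809]
 [ 0.75  -0.372  0.809]
 [ 0.749 -0.373  0.81 ]
 [ 0.749 -0.375  0.811]
 [ 0.749 -0.377  0.81 ]
 [ 0.749 -0.379  0.811]
 [ 0.748 -0.38   0.813]
 [ 0.747 -0.38   0.815]
 [ 0.746 -0.381  0.817]
 [ 0.747 -0.384  0.815]
 [ 0.747 -0.386  0.815]]
```

```bash
cat > fit.py <<'E'
from h import *
from scipy.optimize import differential_evolution
def hmap():
    # 1mm grid, x -150..150, y -460..320
    H=np.zeros((300,780))
    def box(x0,x1,y0,y1,h): H[int(x0+150):int(x1+150),int(y0+460):int(y1+460)]=h
    box(-118,118,-170,290,8)
    for x0,x1 in((-5,5),(-109,-101),(101,109)):
        box(x0,x1,-150,110,50); box(x0,x1,110,290,22)
    box(-109,109,-158,-150,70)
    for c in(-53,53):
        box(c-5,c+5,-408,-158,41); box(c-17,c+17,-430,-408,50)
    return H
def fit(P,x0=None):
    H=hmap()
    def cost(p,ret=False):
        c,s=np.cos(p[2]),np.sin(p[2]);d=P[:,:2]-p[:2]
        fx=(c*d[:,0]+s*d[:,1])*1000;fy=(-s*d[:,0]+c*d[:,1])*1000;z=P[:,2]*1000
        ex=((fy>-125)&(fy<20)&(abs(abs(fx)-53)<46))|((fy>20)&(fy<115))
        i=np.round(fx+150).astype(int);j=np.round(fy+460).astype(int)
        ok=(i>=0)&(i<300)&(j>=0)&(j<780)
        h=np.zeros(len(z));h[ok]=H[i[ok],j[ok]]
        e=np.minimum(abs(z-h),12);e[ex]=2
        return e.mean()
    return differential_evolution(cost,[(.53,.63),(.06,.16),(-.13,.13)],seed=1,popsize=30,tol=1e-6,maxiter=200)
E
python3 - <<'E'
from fit import *
for n in('top','side'):
    P=np.load(n+'0.npz')['w'].reshape(-1,3);P=P[np.isfinite(P).all(1)]
    P=P[(P[:,0]>.38)&(P[:,0]<.78)&(P[:,1]>-.42)&(P[:,1]<.46)&(P[:,2]<.2)]
    r=fit(P);print(n,len(P),r.x,r.fun)
E
```

```text
top 19454 [ 0.5955276   0.10553655 -0.07611706] 2.895361456743526
side 14137 [ 0.59555913  0.10678918 -0.08042191] 2.596053705735208
```

```bash
cat > plan.py <<'E'
from h import *
F=np.array([.5955,.1062,0]);YAW=-.078
Rf=R.from_euler('z',YAW)
def f2w(p): return Rf.apply(np.array(p,float)/1000)+F
def w2f(p): return Rf.inv().apply(np.array(p)-F)*1000
def pose(th,yf=57,depth=15,tilt=.5,r=160,off=0):
    # tips `depth` mm past tube centre along tool z
    tube=np.array([r*np.sin(th)+off,yf,20+r*np.cos(th)])
    a=tilt*th
    zt=np.array([-np.sin(a),0,-np.cos(a)])
    tcp=f2w(tube+zt*(depth-17))
    base=R.from_matrix(np.array([[0,1,0],[1,0,0],[0,0,-1]]).T) # tool x=feeder y, tool y=feeder x, z down
    return tcp, Rf*R.from_euler('y',a)*base
def delta(p0,R0,p1,R1):
    return ((p1-p0)*1000).round(1), (R1*R0.inv()).as_rotvec(degrees=True).round(1)
def cur():
    o=arm.get_obs();return np.array(o['position']),R.from_rotvec(o['ee_rot']),o
E
python3 - <<'E'
from plan import *
for n in('top','side'):
    P=np.load(n+'0.npz')['w'].reshape(-1,3);P=P[np.isfinite(P).all(1)]
    f=w2f(P)
    g=f[(f[:,1]>40)&(f[:,1]<100)&(f[:,0]<-15)&(f[:,0]>-150)&(f[:,2]>45)&(f[:,2]<200)]
    print(n,len(g),g.min(0).round(),g.max(0).round(),np.degrees(np.arctan2(g[:,0],g[:,2]-20)).mean().round(1),np.polyfit(g[:,0],g[:,2],1).round(2))
    g=f[(abs(f[:,1]-70)<60)&(f[:,0]<-60)&(f[:,0]>-150)&(f[:,2]>85)&(f[:,2]<200)];print('edge y',np.percentile(g[:,1],[2,98]),np.sort(g[:,0])[:5],g[:,2].max())
p,r,o=cur()
print(p,r.as_rotvec())
p1,r1=pose(-.84,tilt=0,depth=-60)
print('above',p1,delta(p,r,p1,r1))
E
```

```text
top 406 [-125.   40.   46.] [-15. 100. 137.] -42.2 [-0.55 55.01]
edge y [ 35.16148404 102.08177731] [-125.43594888 -125.12006008 -124.99012377 -124.83358401 -124.58493932] 137.22434918349015
side 227 [-123.   40.   45.] [-16. 100. 133.] -47.3 [-0.3  61.72]
edge y [29.3365649  99.53975496] [-123.35111784 -123.21494972 -123.07807532 -122.84497898 -122.64854385] 133.2047777533163
[0.19356501 0.64665196 0.23562412] [-4.55219612e-01 -3.10843008e+00  1.23775742e-04]
above [0.48116084 0.17231042 0.20379405] (array([ 287.6, -474.3,  -31.8]), array([  0. ,  -0. , -77.8]))
```

apply_moves([
  {"x": 29, "y": -47, "az": -7.8, "jaw": -0.3},
  {"x": 29, "y": -47, "az": -7.8, "jaw": -0.3},
  {"x": 29, "y": -47, "az": -7.8, "jaw": -0.3},
  {"x": 29, "y": -47, "az": -7.8, "jaw": -0.3},
  {"x": 29, "y": -47, "az": -7.8, "jaw": -0.3},
  {"x": 29, "y": -47, "az": -7.8, "jaw": -0.3},
  {"x": 29, "y": -47, "az": -7.8, "jaw": -0.3},
  {"x": 29, "y": -47, "az": -7.8, "jaw": -0.3},
  {"x": 29, "y": -47, "az": -7.8, "jaw": -0.3},
  {"x": 27, "y": -50, "az": -7.8, "jaw": -0.3},
])

```text
validation failed for argument at $.ro...
```

```bash
python3 - <<'E'
from plan import *
p,r,o=cur();print(p,r.as_rotvec(),o['gripper_width'])
for d in(-40,15):
    p1,r1=pose(-.84,depth=d); print(d,p1,delta(p,r,p1,r1))
c=cams.capture('wrist');save(c,'wr1');c=cams.capture('side');save(c,'sd1')
E
```

```text
[0.19356501 0.64665196 0.23562412] [-4.55219612e-01 -3.10843008e+00  1.23775742e-04] 0.09311629585926214
-40 [0.45798916 0.17412148 0.17884012] (array([ 264.4, -472.5,  -56.8]), array([ 14.7, -21.4, -76.6]))
15 [0.4803478  0.17237397 0.12862023] (array([ 286.8, -474.3, -107. ]), array([ 14.7, -21.4, -76.6]))
```

View pics/wr1.png

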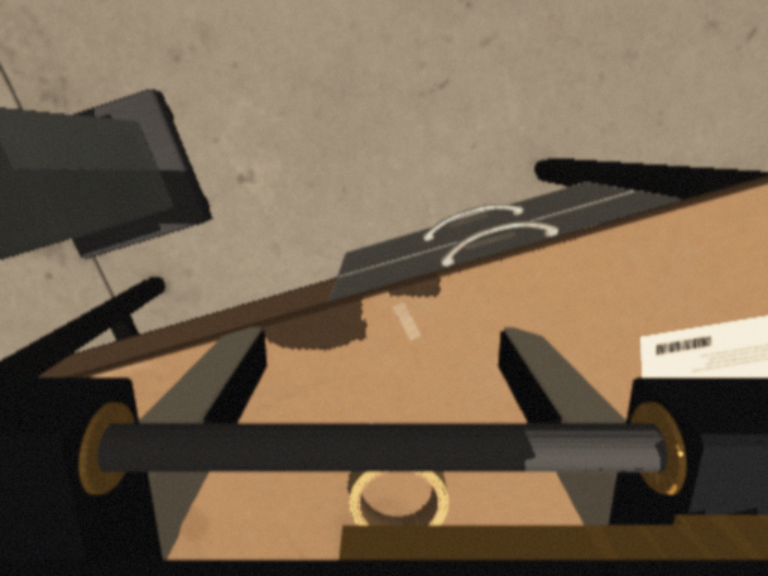

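The call was refused (probably because every key is required), so I'll give all the keys.

apply_moves([
  {"x": 29, "y": -47, "z": 0, "ax": 0, "ay": 0, "az": -7.8, "jaw": -0.3},
  {"x": 29, "y": -47, "z": 0, "ax": 0, "ay": 0, "az": -7.8, "jaw": -0.3},
  {"x": 29, "y": -47, "z": 0, "ax": 0, "ay": 0, "az": -7.8, "jaw": -0.3},
  {"x": 29, "y": -47, "z": 0, "ax": 0, "ay": 0, "az": -7.8, "jaw": -0.3},
  {"x": 29, "y": -47, "z": 0, "ax": 0, "ay": 0, "az": -7.8, "jaw": -0.3},
  {"x": 29, "y": -47, "z": 0, "ax": 0, "ay": 0, "az": -7.8, "jaw": -0.3},
  {"x": 29, "y": -47, "z": 0, "ax": 0, "ay": 0, "az": -7.8, "jaw": -0.3},
  {"x": 29, "y": -47, "z": 0, "ax": 0, "ay": 0, "az": -7.8, "jaw": -0.3},
  {"x": 29, "y": -47, "z": 0, "ax": 0, "ay": 0, "az": -7.8, "jaw": -0.3},
])

```text
time_s: 2.42
position: [0.4552, 0.222, 0.236]
ee_rot: [2.165, 2.276, 0.001]
contact_force: [0.5, 1.0, 0.5]
gripper_width: 0.0327
```

```bash
python3 - <<'E'
from plan import *
p,r,o=cur();print(p,r.as_rotvec(),o['gripper_width'])
for d in(-40,15):
    p1,r1=pose(-.84,depth=d); print(d,p1,delta(p,r,p1,r1))
c=cams.capture('wrist');save(c,'wr2')
E
```

```text
[0.45519078 0.22199513 0.23595726] [2.16460576e+00 2.27646454e+00 1.12354125e-03] 0.03272919875269728
-40 [0.45798916 0.17412148 0.17884012] (array([  2.8, -47.9, -57.1]), array([ -0.3, -24. ,  -7.3]))
15 [0.4803478  0.17237397 0.12862023] (array([  25.2,  -49.6, -107.3]), array([ -0.3, -24. ,  -7.3]))
```

View pics/wr2.png

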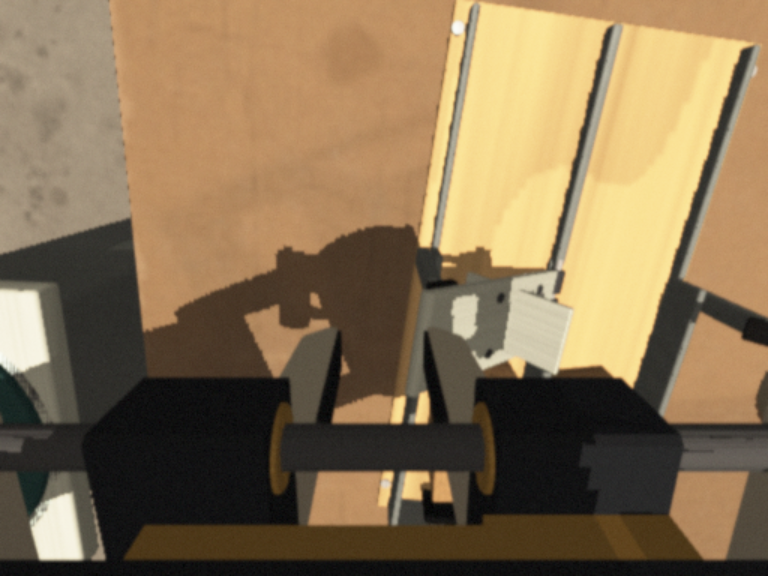

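apply_moves([
  {"x": 1, "y": -16, "z": -7, "ax": -0.1, "ay": -8, "az": -2.4, "jaw": -0.3},
  {"x": 1, "y": -16, "z": -10, "ax": -0.1, "ay": -8, "az": -2.4, "jaw": -0.3},
  {"x": 1, "y": -16, "z": -10, "ax": -0.1, "ay": -8, "az": -2.4, "jaw": -0.3},
  {"x": 0, "y": 0, "z": -15, "ax": 0, "ay": 0, "az": 0, "jaw": -0.3},
  {"x": 0, "y": 0, "z": -15, "ax": 0, "ay": 0, "az": 0, "jaw": -0.3},
  {"x": 0, "y": 0, "z": 0, "ax": 0, "ay": 0, "az": 0, "jaw": -0.3},
])

```text
time_s: 3.22
position: [0.4575, 0.1758, 0.1771]
ee_rot: [2.056, 1.913, 0.4]
contact_force: [0.5, 0.5, 0.2]
gripper_width: 0.0324
```

```bash
python3 - <<'E'
from plan import *
p,r,o=cur();print(p,w2f(p),o['gripper_width'],o['contact_force'])
for d in(0,15):
    p1,r1=pose(-.84,depth=d); print(d,p1,delta(p,r,p1,r1))
c=cams.capture('wrist');save(c,'wr3')
f=w2f(cloud(c).reshape(-1,3)); f=f[np.isfinite(f).all(1)]
g=f[(f[:,1]>25)&(f[:,1]<115)&(f[:,0]<-60)&(f[:,0]>-140)&(f[:,2]>75)&(f[:,2]<145)]
print(len(g),g.min(0),g.max(0))
for a in range(-130,-60,6):
    s=g[(g[:,0]>=a)&(g[:,0]<a+6)]
    if len(s): print(a,len(s),np.median(s[:,2]),s[:,2].max(),s[:,1].min(),s[:,1].max())
E
```

```text
[0.4575057  0.17581083 0.17709789] [-142.99887776   58.64653238  177.0978854 ] 0.0324031956979606 [0.513729  0.4741671 0.2084321]
0 [0.47424999 0.17285056 0.14231656] (array([ 16.7,  -3. , -34.8]), array([ 0.1, -0.3, -0.3]))
15 [0.4803478  0.17237397 0.12862023] (array([ 22.8,  -3.4, -48.5]), array([ 0.1, -0.3, -0.3]))
4328 [-126.37466866   33.58334434   75.13004953] [-60.03249914 105.42170482 133.75931116]
-130 457 129.2291741989788 132.51306247950666 33.583344336539504 102.88352898178309
-124 1103 131.25113605313106 133.75931115917666 33.70552473605356 105.3541515508809
-118 367 124.52334739075879 131.7169823508942 34.36320694399536 105.42170481546557
-112 397 120.41008168603459 123.91775425179131 34.039783035720724 105.29720830579087
-106 352 115.05400618393237 118.19843677760244 34.52209834043694 105.18082371604615
-100 311 109.71614641871969 112.75779564671947 34.05681877535823 103.25604012247685
-94 279 104.4019501046665 107.51327028936034 33.68977523362648 103.27834015056273
-88 265 99.1255239613567 102.19820950744935 33.75030345428515 103.26047142533105
-82 240 93.43232582408987 96.49491976876013 33.58862907189227 103.2860656128004
-76 213 88.28057959674138 91.30491297628102 33.612431950517774 103.26902479960219
-70 223 82.71271208171576 85.81005423463925 34.50455399615833 103.18343297410111
-64 121 78.63902520707202 81.8986630950351 34.66252544774843 103.13281931901417
```

View pics/wr3.png

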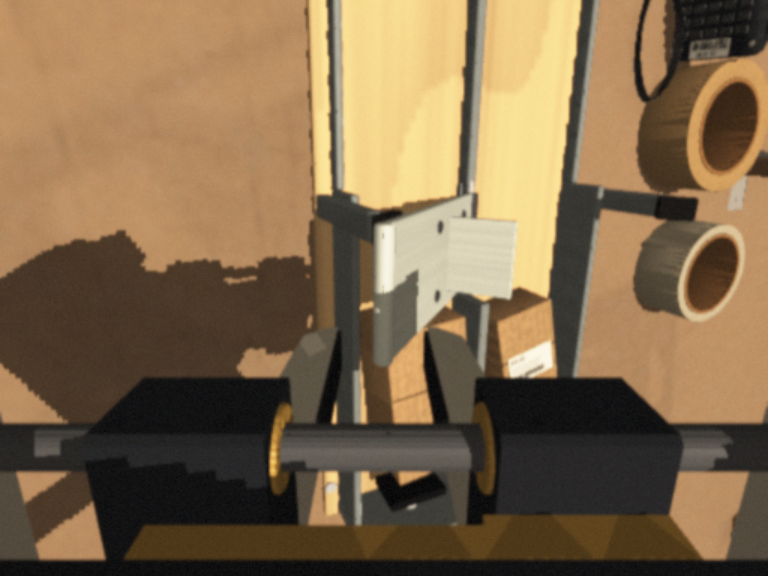

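apply_moves([
  {"x": 7, "y": -1, "z": -16, "ax": 0, "ay": 0, "az": 0, "jaw": -0.3},
  {"x": 7, "y": -1, "z": -16, "ax": 0, "ay": 0, "az": 0, "jaw": -0.3},
  {"x": 7, "y": -1, "z": -16, "ax": 0, "ay": 0, "az": 0, "jaw": -0.3},
  {"x": 0, "y": 0, "z": 0, "ax": 0, "ay": 0, "az": 0, "jaw": -0.3},
])

```text
time_s: 3.78
position: [0.4783, 0.1722, 0.1285]
ee_rot: [2.056, 1.912, 0.4]
contact_force: [-0.2, -0.5, 0.1]
gripper_width: 0.0325
```

```bash
python3 - <<'E'
from plan import *
p,r,o=cur();print(p,w2f(p),o['gripper_width'],o['contact_force'])
q,s=p,r
for th in np.append(np.arange(-.84,.86,.07),[]):
    p1,r1=pose(th,depth=15,yf=57); print(round(th,2),*delta(q,s,p1,r1),w2f(p1).round()); q,s=p1,r1
E
```

```text
[0.47834244 0.17219222 0.12852815] [-121.94352127   56.66254916  128.52815158] 0.03249411042067147 [-0.24899128 -0.4827839   0.05790304]
-0.84 [2.  0.2 0.1] [ 0.1 -0.2 -0.3] [-120.   57.  129.]
-0.77 [ 7.8 -0.6  8.1] [0.2 2.  0. ] [-112.   57.  137.]
-0.7 [ 8.3 -0.7  7.5] [ 0.2  2.  -0. ] [-104.   57.  144.]
-0.63 [ 8.9 -0.7  6.9] [0.2 2.  0. ] [-95.  57. 151.]
-0.56 [ 9.3 -0.7  6.3] [ 0.2  2.  -0. ] [-86.  57. 157.]
-0.49 [ 9.7 -0.8  5.6] [ 0.2  2.  -0. ] [-76.  57. 163.]
-0.42 [10.1 -0.8  4.9] [0.2 2.  0. ] [-66.  57. 168.]
-0.35 [10.4 -0.8  4.2] [ 0.2  2.  -0. ] [-55.  57. 172.]
-0.28 [10.7 -0.8  3.5] [0.2 2.  0. ] [-44.  57. 176.]
-0.21 [10.9 -0.9  2.7] [ 0.2  2.  -0. ] [-34.  57. 178.]
-0.14 [11.1 -0.9  2. ] [0.2 2.  0. ] [-22.  57. 180.]
-0.07 [11.2 -0.9  1.2] [0.2 2.  0. ] [-11.  57. 182.]
-0.0 [11.2 -0.9  0.4] [0.2 2.  0. ] [ -0.  57. 182.]
0.07 [11.2 -0.9 -0.4] [ 0.2  2.  -0. ] [ 11.  57. 182.]
0.14 [11.2 -0.9 -1.2] [0.2 2.  0. ] [ 22.  57. 180.]
0.21 [11.1 -0.9 -2. ] [ 0.2  2.  -0. ] [ 34.  57. 178.]
0.28 [10.9 -0.9 -2.7] [0.2 2.  0. ] [ 44.  57. 176.]
0.35 [10.7 -0.8 -3.5] [ 0.2  2.  -0. ] [ 55.  57. 172.]
0.42 [10.4 -0.8 -4.2] [0.2 2.  0. ] [ 66.  57. 168.]
0.49 [10.1 -0.8 -4.9] [ 0.2  2.  -0. ] [ 76.  57. 163.]
0.56 [ 9.7 -0.8 -5.6] [ 0.2  2.  -0. ] [ 86.  57. 157.]
0.63 [ 9.3 -0.7 -6.3] [0.2 2.  0. ] [ 95.  57. 151.]
0.7 [ 8.9 -0.7 -6.9] [ 0.2  2.  -0. ] [104.  57. 144.]
0.77 [ 8.3 -0.7 -7.5] [0.2 2.  0. ] [112.  57. 137.]
0.84 [ 7.8 -0.6 -8.1] [0.2 2.  0. ] [120.  57. 129.]
```

apply_moves([
  {"x": 6, "y": -0.5, "z": 0, "ax": 0, "ay": 0, "az": 0, "jaw": -0.3},
  {"x": 6, "y": -0.5, "z": 1, "ax": 0, "ay": 0, "az": 0, "jaw": -0.3},
  {"x": 8, "y": -0.6, "z": 8, "ax": 0.2, "ay": 2, "az": 0, "jaw": -0.3},
  {"x": 8, "y": -0.7, "z": 7.5, "ax": 0.2, "ay": 2, "az": 0, "jaw": -0.3},
  {"x": 9, "y": -0.7, "z": 7, "ax": 0.2, "ay": 2, "az": 0, "jaw": -0.3},
  {"x": 9, "y": -0.7, "z": 6.5, "ax": 0.2, "ay": 2, "az": 0, "jaw": -0.3},
])

```text
time_s: 4.53
position: [0.5251, 0.169, 0.1613]
ee_rot: [2.144, 1.992, 0.281]
contact_force: [-0.9, -0.0, -0.8]
gripper_width: 0.0327
```

```bash
python3 - <<'E'
from plan import *
p,r,o=cur();print(p,w2f(p),o['gripper_width'],o['contact_force'])
c=cams.capture('side');save(c,'sd4');cv2.imwrite('pics/sd4c.png',cv2.resize(c['img'][130:290,180:340,::-1],None,fx=3.7,fy=3.7))
c=cams.capture('wrist');save(c,'wr4')
E
```

```text
[0.52512794 0.16897257 0.16133561] [-75.04939571  57.09825484 161.33560653] 0.032660835332436654 [-0.91781594 -0.01499393 -0.78997214]
```

View pics/sd4c.png

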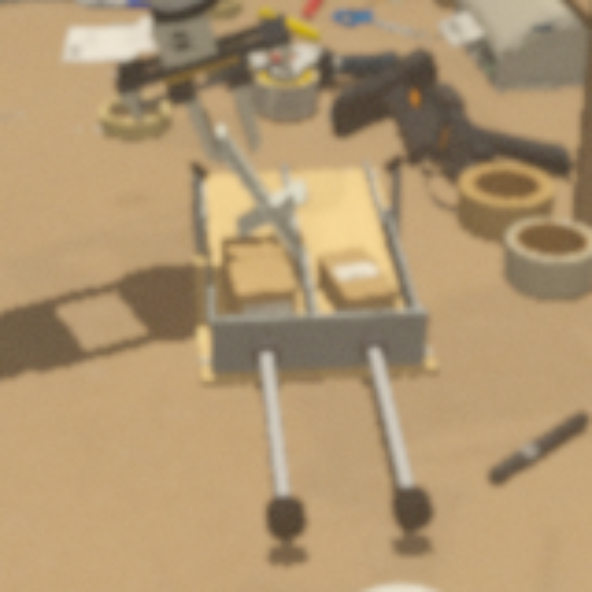

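View pics/wr4.png

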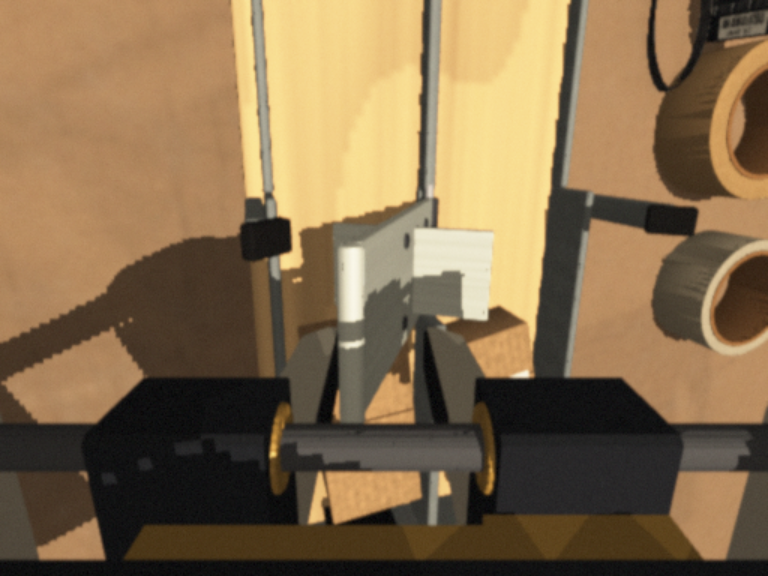

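apply_moves([
  {"x": 10, "y": -0.8, "z": 4, "ax": 0.2, "ay": 2, "az": 0, "jaw": -0.3},
  {"x": 10, "y": -0.8, "z": 4, "ax": 0.2, "ay": 2, "az": 0, "jaw": -0.3},
  {"x": 11, "y": -0.8, "z": 4, "ax": 0.2, "ay": 2, "az": 0, "jaw": -0.3},
  {"x": 11, "y": -0.8, "z": 3, "ax": 0.2, "ay": 2, "az": 0, "jaw": -0.3},
  {"x": 11, "y": -0.8, "z": 2, "ax": 0.2, "ay": 2, "az": 0, "jaw": -0.3},
  {"x": 11, "y": -0.9, "z": 1, "ax": 0.2, "ay": 2, "az": 0, "jaw": -0.3},
  {"x": 11, "y": -0.9, "z": 0, "ax": 0.2, "ay": 2, "az": 0, "jaw": -0.3},
  {"x": 11, "y": -0.9, "z": 0, "ax": 0.2, "ay": 2, "az": 0, "jaw": -0.3},
  {"x": 11, "y": -0.9, "z": -1, "ax": 0.2, "ay": 2, "az": 0, "jaw": -0.3},
])

```text
time_s: 5.75
position: [0.6218, 0.1614, 0.1778]
ee_rot: [-2.278, -2.113, 0.028]
contact_force: [0.2, 0.3, 0.3]
gripper_width: 0.0324
```

```bash
python3 - <<'E'
from plan import *
p,r,o=cur();print(p,w2f(p),o['gripper_width'],o['contact_force'])
c=cams.capture('wrist');save(c,'wr5')
p1,r1=pose(.14);print(delta(p,r,p1,r1))
E
```

```text
[0.62176466 0.16143756 0.17775329] [ 21.88063644  57.11618163 177.75328943] 0.03242800424667122 [0.23124385 0.30031002 0.34133396]
(array([ 0.6, -0.2,  2.7]), array([-0.4,  1.9, -0.2]))
```

View pics/wr5.png

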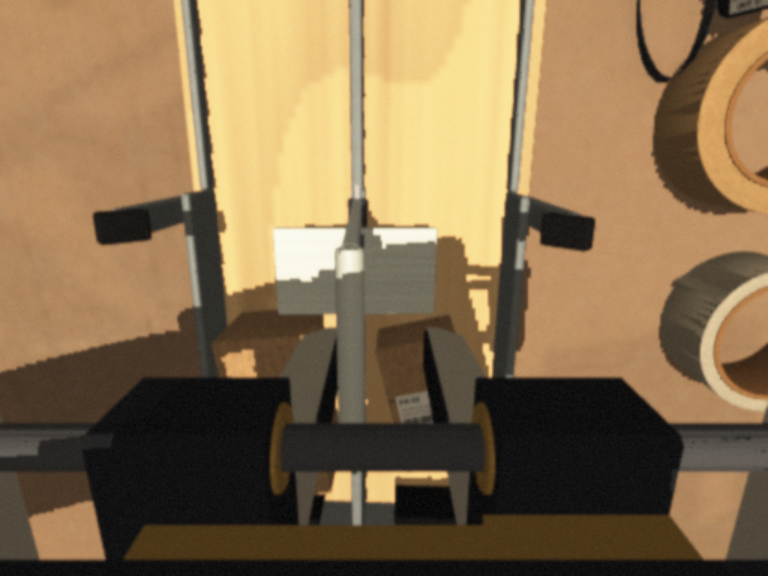

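apply_moves([
  {"x": 9, "y": -0.8, "z": -1, "ax": 0.1, "ay": 2, "az": 0, "jaw": -0.55},
  {"x": 10, "y": -0.8, "z": -2, "ax": 0.2, "ay": 2, "az": 0, "jaw": -0.55},
  {"x": 10, "y": -0.8, "z": -3, "ax": 0.2, "ay": 2, "az": 0, "jaw": -0.55},
  {"x": 10, "y": -0.8, "z": -4, "ax": 0.2, "ay": 2, "az": 0, "jaw": -0.55},
  {"x": 8, "y": -0.7, "z": -4, "ax": 0.2, "ay": 2, "az": 0, "jaw": -0.55},
])

```text
time_s: 6.42
position: [0.6686, 0.1576, 0.1635]
ee_rot: [-2.179, -2.019, 0.201]
contact_force: [0.1, 0.7, -0.1]
gripper_width: 0.0211
```

```bash
python3 - <<'E'
from plan import *
p,r,o=cur();print(p,w2f(p),o['gripper_width'],o['contact_force'])
c=cams.capture('wrist');save(c,'wr6')
c=cams.capture('side');cv2.imwrite('pics/sd6c.png',cv2.resize(c['img'][130:290,180:340,::-1],None,fx=3.7,fy=3.7))
E
```

```text
[0.66862216 0.15755072 0.16352265] [ 68.89854079  56.89233658 163.52264711] 0.02110891862007137 [ 0.12992985  0.73348554 -0.09970603]
```

View pics/wr6.png

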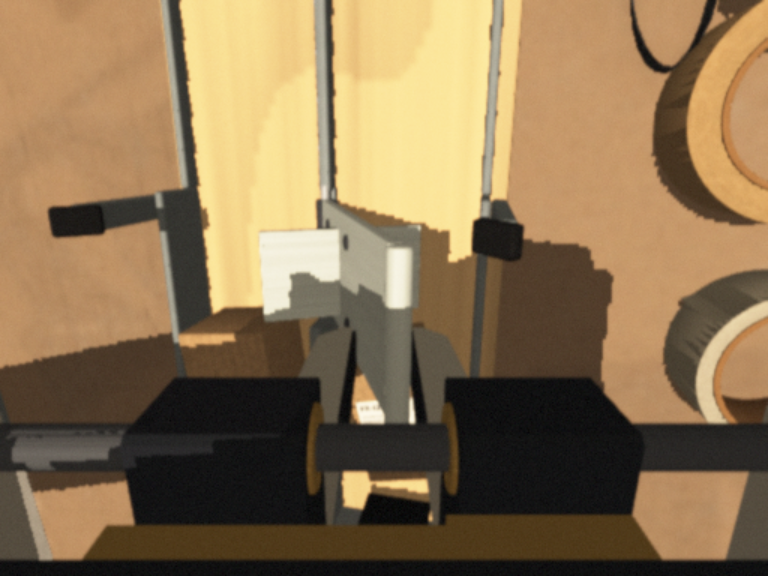

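View pics/sd6c.png

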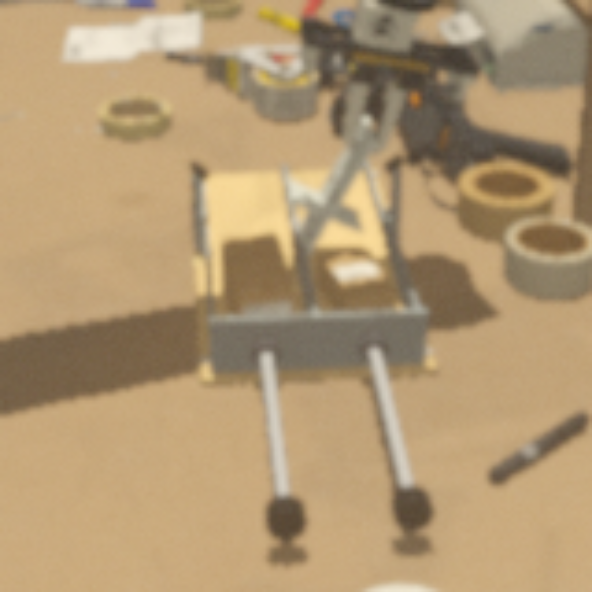

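apply_moves([
  {"x": 6, "y": -0.4, "z": -3, "ax": 0.1, "ay": 1, "az": 0, "jaw": -0.5},
  {"x": 6, "y": -0.4, "z": -3, "ax": 0.1, "ay": 1, "az": 0, "jaw": -0.5},
  {"x": 6, "y": -0.4, "z": -4, "ax": 0.1, "ay": 1, "az": 0, "jaw": -0.5},
  {"x": 5, "y": -0.4, "z": -4, "ax": 0.1, "ay": 1, "az": 0, "jaw": -0.5},
  {"x": 5, "y": -0.4, "z": -4, "ax": 0.1, "ay": 1, "az": 0, "jaw": -0.5},
  {"x": 5, "y": -0.4, "z": -4, "ax": 0.1, "ay": 1, "az": 0, "jaw": -0.5},
  {"x": 5, "y": -0.4, "z": -4, "ax": 0.1, "ay": 1, "az": 0, "jaw": -0.5},
])

```text
time_s: 7.4
position: [0.7068, 0.1546, 0.1372]
ee_rot: [-2.103, -1.949, 0.314]
contact_force: [0.2, -0.3, -0.8]
gripper_width: 0.0234
```

```bash
python3 - <<'E'
from plan import *
p,r,o=cur();print(p,w2f(p),o['gripper_width'],o['contact_force'])
c=cams.capture('wrist');save(c,'wr7')
p1,r1=pose(.84);print(delta(p,r,p1,r1))
E
```

```text
[0.70683959 0.15460738 0.13723758] [107.22911506  56.93588695 137.23757542] 0.023435531886345035 [ 0.23573809 -0.31610938 -0.81282767]
(array([12.7, -0.9, -8.6]), array([-0.5,  4.8,  0.1]))
```

View pics/wr7.png

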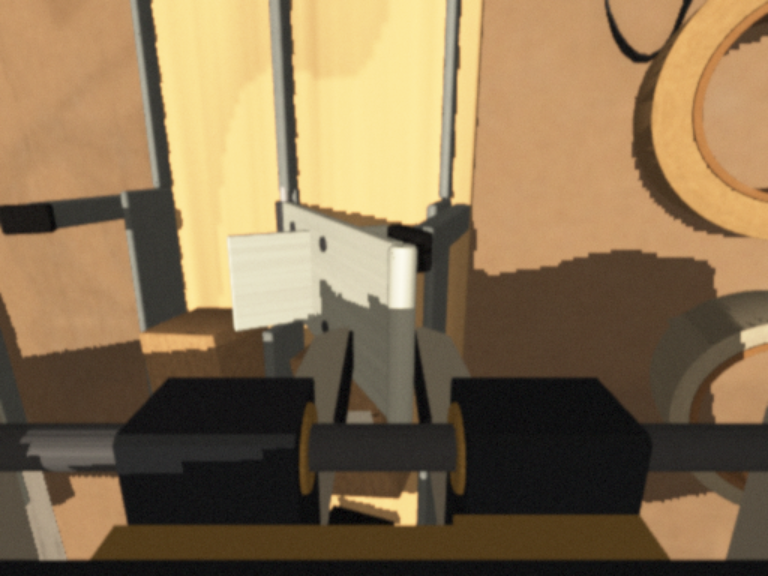

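apply_moves([
  {"x": 4, "y": -0.3, "z": -3, "ax": 0, "ay": 1, "az": 0, "jaw": -0.45},
  {"x": 4, "y": -0.3, "z": -3, "ax": 0, "ay": 1, "az": 0, "jaw": -0.4},
  {"x": 3, "y": -0.3, "z": -2, "ax": 0, "ay": 1, "az": 0, "jaw": -0.35},
  {"x": 0, "y": 0, "z": 0, "ax": 0, "ay": 1, "az": 0, "jaw": -0.3},
  {"x": 0, "y": 0, "z": 0, "ax": 0, "ay": 0, "az": 0, "jaw": -0.2},
  {"x": 0, "y": 0, "z": 0, "ax": 0, "ay": 0, "az": 0, "jaw": -0.2},
])

```text
time_s: 8.2
position: [0.7175, 0.1538, 0.1298]
ee_rot: [-2.065, -1.91, 0.381]
contact_force: [0.8, 1.2, 1.1]
gripper_width: 0.0372
```

```bash
python3 - <<'E'
from plan import *
p,r,o=cur();print(p,w2f(p),o['gripper_width'],o['contact_force'])
c=cams.capture('wrist');save(c,'wr8')
f=w2f(cloud(c).reshape(-1,3)); f=f[np.isfinite(f).all(1)]
g=f[(f[:,1]>62)&(f[:,1]<88)&(f[:,0]>70)&(f[:,0]<140)&(f[:,2]>75)&(f[:,2]<145)]
for a in range(70,135,6):
    s=g[(g[:,0]>=a)&(g[:,0]<a+6)]
    if len(s): print(a,len(s),np.median(s[:,2]),s[:,2].max())
print(g[:,0].max(), R.as_matrix(r)[:,2])
E
```

```text
[0.71754042 0.15378745 0.12984498] [117.96130722  56.9522629  129.84497927] 0.03722329753354075 [0.84555728 1.15773248 1.12520206]
70 126 91.857845979474 94.35044852271368
76 144 96.72590284437368 99.8397640958374
82 197 103.41171665293587 143.65250807918
88 343 110.90864980110443 144.94511883003835
94 342 115.24080059685136 144.786130975743
100 247 119.0428072100518 144.896858116368
106 211 123.49883156940683 126.2422059007347
112 318 131.81522153071415 133.3519823618713
118 542 130.9344812082152 133.48266113329112
124 14 108.66928447915066 111.62997567789148
130 133 114.2215578871 126.20897469291248
139.99555022512553 [-0.39156568  0.04055253 -0.91925612]
```

View pics/wr8.png

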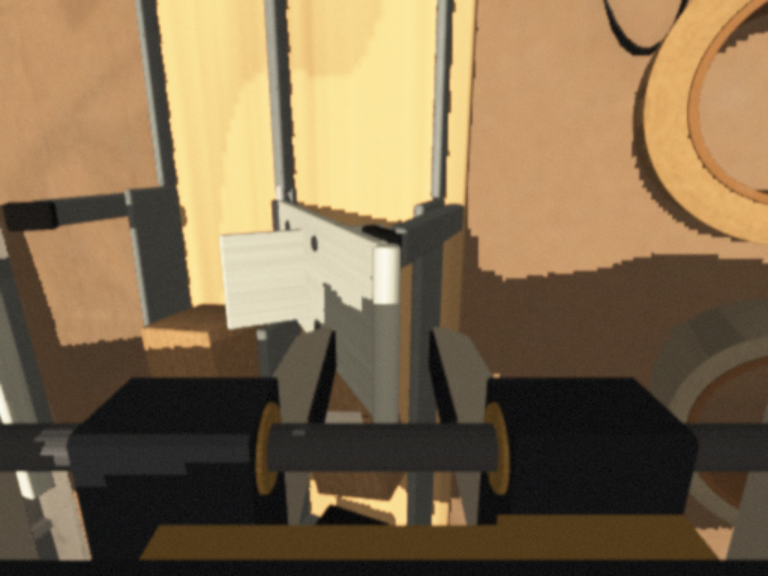

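apply_moves([
  {"x": 4, "y": -0.4, "z": 10, "ax": 0, "ay": 0, "az": 0, "jaw": -0.2},
  {"x": 8, "y": -0.8, "z": 18, "ax": 0, "ay": 0, "az": 0, "jaw": -0.2},
  {"x": 12, "y": -1, "z": 28, "ax": 0, "ay": 0, "az": 0, "jaw": -0.2},
  {"x": -10, "y": -10, "z": 40, "ax": 0, "ay": -8, "az": 0, "jaw": -0.2},
  {"x": -40, "y": -20, "z": 25, "ax": 0, "ay": -8, "az": 0, "jaw": -0.5},
  {"x": -40, "y": -40, "z": 0, "ax": 0, "ay": -7, "az": 0, "jaw": -1},
])

```text
time_s: 9.0
position: [0.6585, 0.0859, 0.2518]
ee_rot: [-2.266, -2.116, -0.026]
contact_force: [0.5, -1.7, 1.4]
gripper_width: 0.0218
```

```bash
python3 - <<'E'
from plan import *
p,r,o=cur();print(p,o['gripper_width'],o['contact_force'])
c=cams.capture('side');cv2.imwrite('pics/sd9c.png',cv2.resize(c['img'][130:290,180:340,::-1],None,fx=3.7,fy=3.7))
base=pose(0)[1]
p1=f2w([-53,-458,150]);print('above knob',p1,delta(p,r,p1,base))
E
```

```text
[0.65847401 0.08591065 0.25180549] 0.021840261930569017 [ 0.4732913  -1.72193612  1.4313118 ]
above knob [ 0.50697336 -0.34627766  0.15      ] (array([-151.5, -432.2, -101.8]), array([-2.4, -0.9, -0.5]))
```

View pics/sd9c.png

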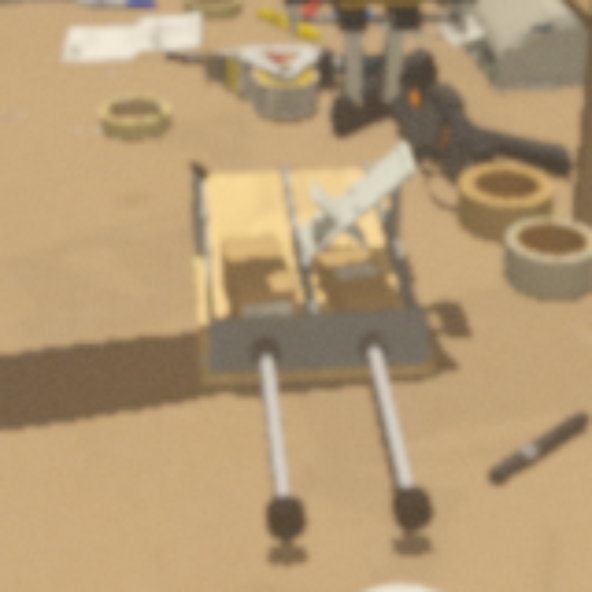

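The side view shows the gate lying on the far stop (edge at about (405,150)) and both rods out. Next I move above and behind the near knob.

apply_moves([
  {"x": -17, "y": -48, "z": 0, "ax": -0.3, "ay": -0.1, "az": 0, "jaw": -1},
  {"x": -17, "y": -48, "z": 0, "ax": -0.3, "ay": -0.1, "az": 0, "jaw": -1},
  {"x": -17, "y": -48, "z": 0, "ax": -0.3, "ay": -0.1, "az": 0, "jaw": -1},
  {"x": -17, "y": -48, "z": 0, "ax": -0.3, "ay": -0.1, "az": 0, "jaw": -1},
  {"x": -17, "y": -48, "z": 0, "ax": -0.3, "ay": -0.1, "az": 0, "jaw": -1},
  {"x": -17, "y": -48, "z": 0, "ax": -0.3, "ay": -0.1, "az": 0, "jaw": -1},
  {"x": -17, "y": -48, "z": -20, "ax": -0.3, "ay": -0.1, "az": 0, "jaw": -1},
  {"x": -17, "y": -48, "z": -40, "ax": -0.3, "ay": -0.1, "az": 0, "jaw": -1},
  {"x": -16, "y": -49, "z": -40, "ax": 0, "ay": 0, "az": 0, "jaw": -1},
  {"x": 0, "y": 0, "z": 0, "ax": 0, "ay": 0, "az": 0, "jaw": -1},
])

```text
time_s: 10.3
position: [0.5059, -0.3454, 0.1489]
ee_rot: [-2.294, -2.131, 0.014]
contact_force: [0.7, 0.2, -0.1]
gripper_width: 0.0005
```

```bash
python3 - <<'E'
from plan import *
p,r,o=cur();print(p,w2f(p),o['gripper_width'],o['contact_force'])
base=pose(0)[1]
p1=f2w([-53,-458,37]);print('behind knob',p1,delta(p,r,p1,base))
c=cams.capture('wrist');save(c,'wr10')
f=w2f(cloud(c).reshape(-1,3)); f=f[np.isfinite(f).all(1)]
for x in(-53,53):
    g=f[(abs(f[:,0]-x)<25)&(f[:,1]>-450)&(f[:,1]<-405)&(f[:,2]>25)&(f[:,2]<65)]
    print(x,len(g),g.min(0),g.max(0)) if len(g) else None
c=cams.capture('side');cv2.imwrite('pics/sd10c.png',cv2.resize(c['img'][170:330,190:350,::-1],None,fx=3.7,fy=3.7))
E
```

```text
[ 0.50585954 -0.3453926   0.14891183] [ -54.17939683 -457.20442314  148.91183126] 0.0005115087919986323 [ 0.66158978  0.23693152 -0.11263427]
behind knob [ 0.50697336 -0.34627766  0.037     ] (array([   1.1,   -0.9, -111.9]), array([-0.1, -0.8, -0.3]))
-53 1115 [ -72.8560181  -429.3976387    25.74640727] [ -38.92713261 -405.03604527   54.80668794]
53 1025 [  32.9089311  -425.38341687   29.81634231] [  65.52004488 -405.03759101   55.35697714]
```

View pics/wr10.png

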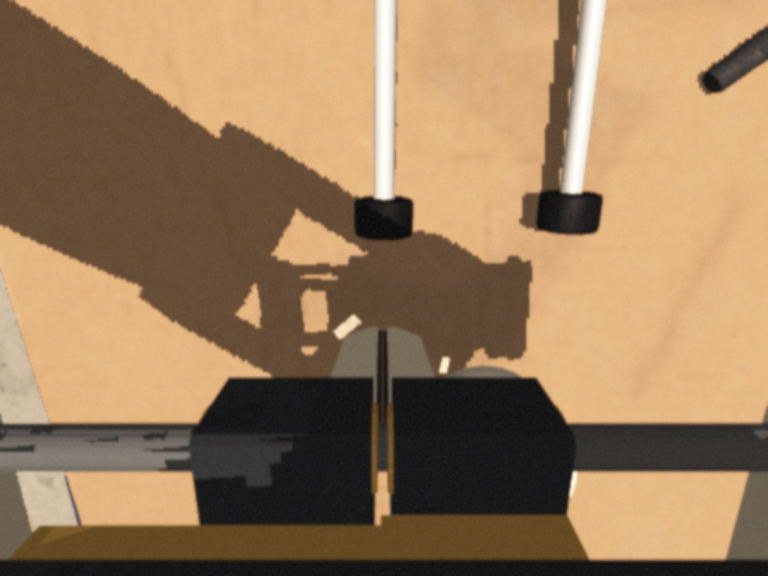

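View pics/sd10c.png

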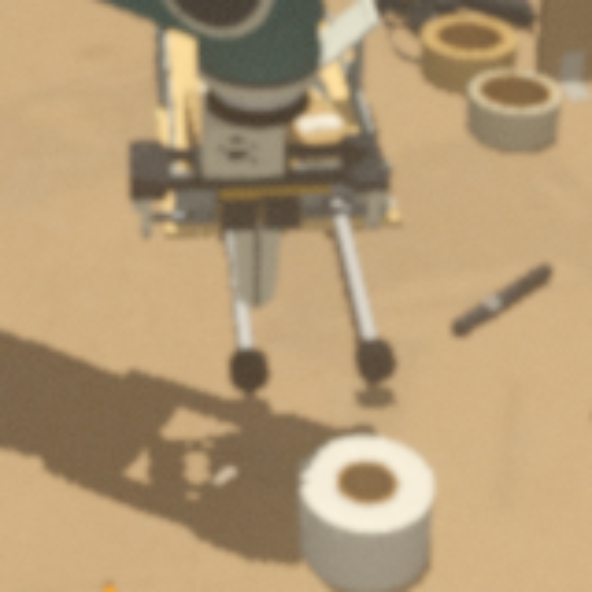

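apply_moves([
  {"x": 0, "y": -1, "z": -32, "ax": 0, "ay": -0.8, "az": 0, "jaw": -1},
  {"x": 0, "y": 0, "z": -32, "ax": 0, "ay": 0, "az": 0, "jaw": -1},
  {"x": 0, "y": 0, "z": -32, "ax": 0, "ay": 0, "az": 0, "jaw": -1},
  {"x": 0, "y": 0, "z": -16, "ax": 0, "ay": 0, "az": 0, "jaw": -1},
  {"x": 1, "y": 12, "z": 0, "ax": 0, "ay": 0, "az": 0, "jaw": -1},
  {"x": 0, "y": 0, "z": 0, "ax": 0, "ay": 0, "az": 0, "jaw": -1},
])

```text
time_s: 11.15
position: [0.5098, -0.3318, 0.0412]
ee_rot: [2.293, 2.14, 0.004]
contact_force: [0.1, -0.2, 0.3]
gripper_width: 0.0004
```

```bash
python3 - <<'E'
from plan import *
p,r,o=cur();print(p,w2f(p),o['gripper_width'],o['contact_force'])
p1=f2w([-53,-175-7.5,37]);print('end',p1,(p1-p)*1000)
E
```

```text
[ 0.50978863 -0.33176716  0.04118704] [ -51.3239579  -443.31424953   41.18703901] 0.0004321364073037385 [ 0.1245785  -0.1704533   0.34656769]
end [ 0.52844057 -0.07161531  0.037     ] [ 18.65194325 260.15185351  -4.18703901]
```

apply_moves([
  {"x": 0, "y": 6, "z": -4, "ax": 0, "ay": 0, "az": 0, "jaw": -1},
  {"x": 0.9, "y": 12, "z": 0, "ax": 0, "ay": 0, "az": 0, "jaw": -1},
  {"x": 0.9, "y": 12, "z": 0, "ax": 0, "ay": 0, "az": 0, "jaw": -1},
  {"x": 0.9, "y": 12, "z": 0, "ax": 0, "ay": 0, "az": 0, "jaw": -1},
  {"x": 0.9, "y": 12, "z": 0, "ax": 0, "ay": 0, "az": 0, "jaw": -1},
  {"x": 0.9, "y": 12, "z": 0, "ax": 0, "ay": 0, "az": 0, "jaw": -1},
  {"x": 0.9, "y": 12, "z": 0, "ax": 0, "ay": 0, "az": 0, "jaw": -1},
])

```text
time_s: 12.02
position: [0.5143, -0.2537, 0.0355]
ee_rot: [2.296, 2.14, 0.003]
contact_force: [0.8, -3.8, 1.9]
gripper_width: 0.0005
```

```bash
python3 - <<'E'
from plan import *
p,r,o=cur();print(p,w2f(p),o['contact_force'])
c=cams.capture('wrist');save(c,'wr12')
c=cams.capture('top');cv2.imwrite('pics/tp12.png',cv2.resize(c['img'][130:250,160:320,::-1],None,fx=4,fy=4))
E
```

```text
[ 0.5143436  -0.25372495  0.03549079] [ -52.86396114 -365.15439258   35.49079279] [ 0.83867434 -3.81080856  1.94602718]
```

View pics/wr12.png

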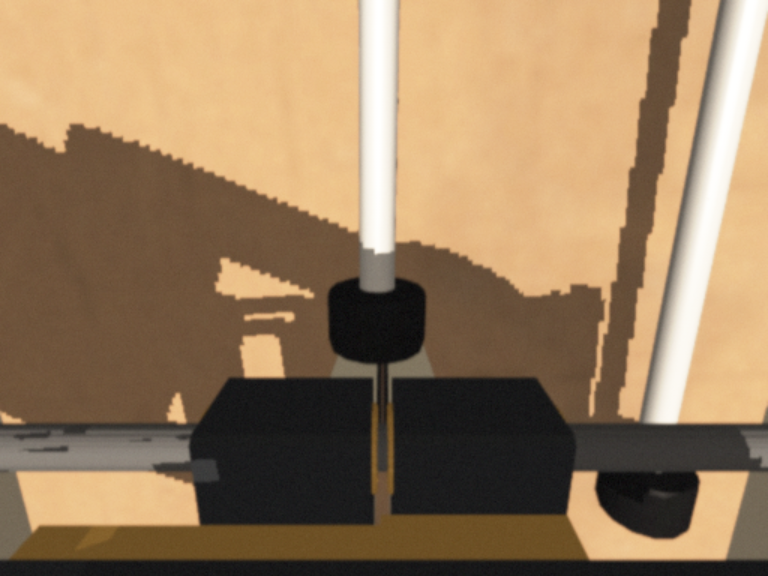

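View pics/tp12.png

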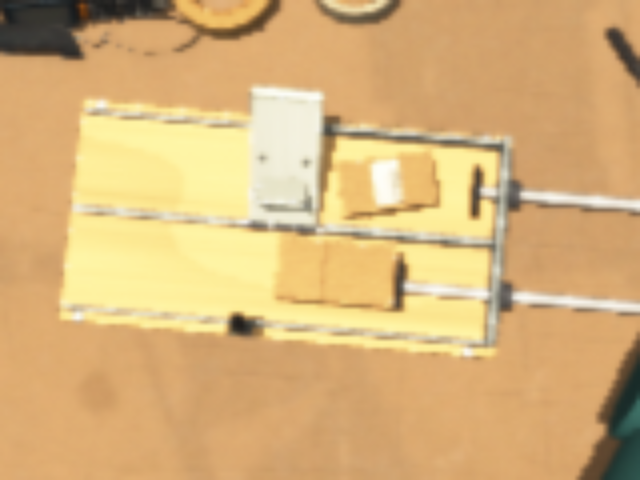

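apply_moves([
  {"x": 0.9, "y": 12, "z": 0, "ax": 0, "ay": 0, "az": 0, "jaw": -1},
  {"x": 0.9, "y": 12, "z": 0, "ax": 0, "ay": 0, "az": 0, "jaw": -1},
  {"x": 0.9, "y": 12, "z": 0, "ax": 0, "ay": 0, "az": 0, "jaw": -1},
  {"x": 0.9, "y": 12, "z": 0, "ax": 0, "ay": 0, "az": 0, "jaw": -1},
  {"x": 0.9, "y": 12, "z": 0, "ax": 0, "ay": 0, "az": 0, "jaw": -1},
  {"x": 0.9, "y": 12, "z": 0, "ax": 0, "ay": 0, "az": 0, "jaw": -1},
  {"x": 0.9, "y": 12, "z": 0, "ax": 0, "ay": 0, "az": 0, "jaw": -1},
  {"x": 0.9, "y": 12, "z": 0, "ax": 0, "ay": 0, "az": 0, "jaw": -1},
  {"x": 0.9, "y": 12, "z": 0, "ax": 0, "ay": 0, "az": 0, "jaw": -1},
  {"x": 0.9, "y": 12, "z": 0, "ax": 0, "ay": 0, "az": 0, "jaw": -1},
])

```text
time_s: 13.38
position: [0.5234, -0.1337, 0.0355]
ee_rot: [2.296, 2.14, 0.004]
contact_force: [2.4, -3.6, -1.1]
gripper_width: 0.0007
```

```bash
python3 - <<'E'
from plan import *
p,r,o=cur();print(p,w2f(p),o['contact_force'])
p1=f2w([-53,-175-7.5,37]);print('end',p1,(p1-p)*1000)
c=cams.capture('top');cv2.imwrite('pics/tp13.png',cv2.resize(c['img'][130:250,160:320,::-1],None,fx=4,fy=4))
E
```

```text
[ 0.52336834 -0.13372787  0.03549442] [ -53.21694271 -244.8189465    35.49441623] [ 2.35606723 -3.64371973 -1.073985  ]
end [ 0.52844057 -0.07161531  0.037     ] [ 5.0722335  62.11256398  1.50558377]
```

View pics/tp13.png

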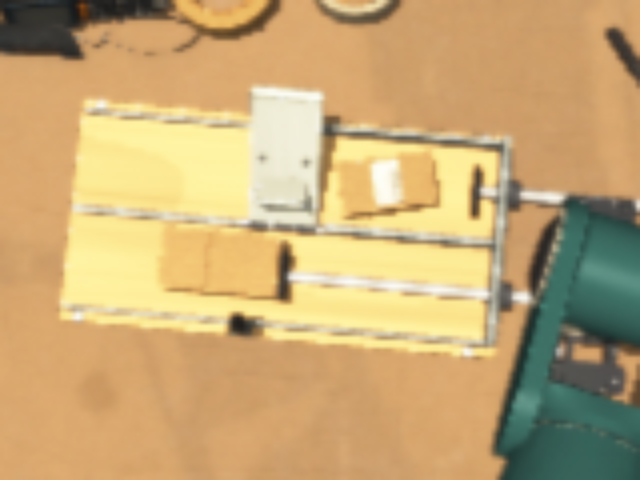

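apply_moves([
  {"x": 0.8, "y": 10, "z": 0, "ax": 0, "ay": 0, "az": 0, "jaw": -1},
  {"x": 0.8, "y": 10, "z": 0, "ax": 0, "ay": 0, "az": 0, "jaw": -1},
  {"x": 0.8, "y": 10, "z": 0, "ax": 0, "ay": 0, "az": 0, "jaw": -1},
  {"x": 0.8, "y": 10, "z": 0, "ax": 0, "ay": 0, "az": 0, "jaw": -1},
  {"x": 0.6, "y": 8, "z": 0, "ax": 0, "ay": 0, "az": 0, "jaw": -1},
  {"x": 0.5, "y": 6, "z": 0, "ax": 0, "ay": 0, "az": 0, "jaw": -1},
  {"x": 0, "y": 3, "z": 0, "ax": 0, "ay": 0, "az": 0, "jaw": -1},
  {"x": 0, "y": 2, "z": 0, "ax": 0, "ay": 0, "az": 0, "jaw": -1},
])

```text
time_s: 14.42
position: [0.5277, -0.0756, 0.0355]
ee_rot: [2.295, 2.139, 0.004]
contact_force: [2.5, -15.7, -1.8]
gripper_width: 0.0003
```

```bash
python3 - <<'E'
from plan import *
p,r,o=cur();print(p,w2f(p),o['contact_force'])
E
```

```text
[ 0.52774755 -0.075556    0.0354801 ] [ -53.38385112 -186.48271043   35.48009644] [  2.4612414  -15.66202033  -1.78880929]
```

apply_moves([
  {"x": 0, "y": 0, "z": 0, "ax": 0, "ay": 0, "az": 0, "jaw": -1},
  {"x": 0, "y": 0, "z": 0, "ax": 0, "ay": 0, "az": 0, "jaw": -1},
  {"x": -0.5, "y": -5, "z": 0, "ax": 0, "ay": 0, "az": 0, "jaw": -1},
  {"x": -2, "y": -25, "z": 0, "ax": 0, "ay": 0, "az": 0, "jaw": -1},
  {"x": 0, "y": -20, "z": 40, "ax": 0, "ay": 0, "az": 0, "jaw": -1},
  {"x": -20, "y": -40, "z": 50, "ax": 0, "ay": 0, "az": 0, "jaw": -1},
  {"x": -40, "y": -20, "z": 50, "ax": 0, "ay": 0, "az": 0, "jaw": -1},
  {"x": -40, "y": -20, "z": 20, "ax": 0, "ay": 0, "az": 0, "jaw": -1},
  {"x": 0, "y": 0, "z": 0, "ax": 0, "ay": 0, "az": 0, "jaw": -1},
])

```text
time_s: 15.55
position: [0.4279, -0.2026, 0.1906]
ee_rot: [2.296, 2.135, 0.005]
contact_force: [-0.1, 1.3, 0.1]
gripper_width: 0.0004
```

```bash
python3 - <<'E'
from plan import *
p,r,o=cur();print(p,o['contact_force'])
for n in('top','side'):
    c=cams.capture(n);w=cloud(c)
    for q in('carton_tall','carton_flat','rod_near_knob','gate_edge','label_roll','marker','masking_tape'):
        for m in cut_out(q,c)[:1]:
            f=w2f(w[m['mask']]);f=f[np.isfinite(f).all(1)];print(n,q,round(m['conf'],2),np.median(f,0).round(),np.percentile(f,[3,97],axis=0).round().tolist(),np.nanmedian(w[m['mask']],0).round(3))
    if n=='top': cv2.imwrite('pics/tp15.png',cv2.resize(c['img'][130:250,160:320,::-1],None,fx=4,fy=4))
    else: cv2.imwrite('pics/sd15.png',cv2.resize(c['img'][130:290,180:340,::-1],None,fx=3.7,fy=3.7))
E
```

```text
[ 0.42793765 -0.20259453  0.19062529] [-0.10866751  1.31146665  0.07969599]
top carton_tall 0.7 [-50. 182.  65.] [[-79.0, 125.0, 11.0], [-19.0, 241.0, 71.0]] [0.561 0.292 0.065]
top carton_flat 0.9 [ 48. -37.  48.] [[18.0, -83.0, 16.0], [79.0, 9.0, 53.0]] [0.64  0.066 0.048]
top rod_near_knob 0.53 [-55. -17.  40.] [[-67.0, -169.0, 3.0], [-43.0, 120.0, 54.0]] [0.54  0.094 0.04 ]
top gate_edge 0.7 [60. 68. 85.] [[-4.0, 36.0, 24.0], [117.0, 99.0, 131.0]] [0.661 0.169 0.085]
top label_roll 0.67 [  16. -570.   57.] [[-27.0, -614.0, 0.0], [57.0, -531.0, 65.0]] [ 0.567 -0.463  0.057]
top marker 0.68 [ 190. -299.   15.] [[146.0, -331.0, 1.0], [232.0, -264.0, 21.0]] [ 0.762 -0.206  0.015]
top masking_tape 0.68 [  16. -571.   58.] [[-27.0, -618.0, 5.0], [57.0, -531.0, 65.0]] [ 0.566 -0.464  0.058]
side carton_tall 0.5 [-45. 216.  66.] [[-73.0, 193.0, 63.0], [-20.0, 238.0, 69.0]] [0.568 0.326 0.066]
side carton_flat 0.64 [ 46. -50.  46.] [[16.0, -92.0, 17.0], [81.0, 5.0, 50.0]] [0.637 0.052 0.046]
side rod_near_knob 0.54 [  14. -605.   54.] [[-28.0, -628.0, 3.0], [57.0, -544.0, 61.0]] [ 0.563 -0.497  0.054]
side gate_edge 0.86 [58. 61. 76.] [[-1.0, 29.0, 8.0], [119.0, 198.0, 129.0]] [0.659 0.163 0.076]
side label_roll 0.59 [  14. -605.   54.] [[-28.0, -628.0, 5.0], [57.0, -546.0, 61.0]] [ 0.563 -0.497  0.054]
side masking_tape 0.28 [ -56. -170.   41.] [[-69.0, -181.0, 25.0], [-42.0, 118.0, 52.0]] [ 0.534 -0.059  0.041]
```

View pics/tp15.png

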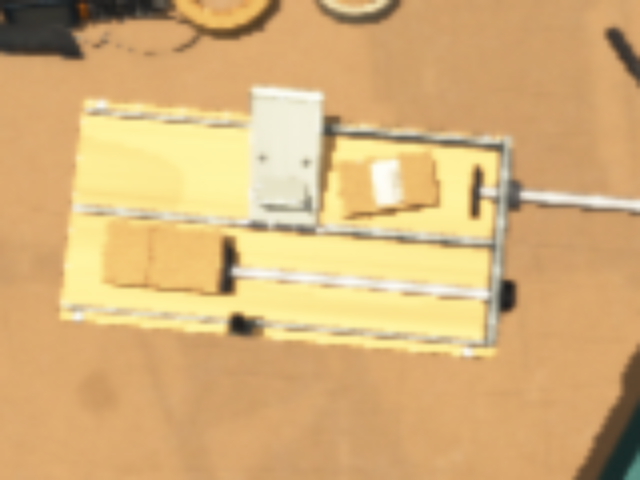

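View pics/sd15.png

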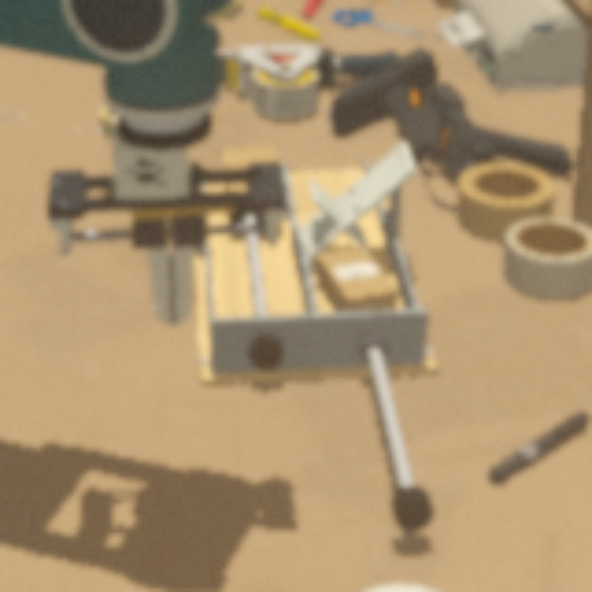

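```bash
python3 - <<'E'
from h import *
print(arm.sign_off())
E
```

```text
the job is handed in; nothing more can be done
None
```

I finished the task and handed the job in at about 16 s of the 58 s allowed; the system reports no verdict.

**Gate:** I caught its edge tube loosely between the two fingers, carried it over upright and lowered it onto the far stop at about 0.3 rad/s near the end. The last depth check put the tube at feeder x of about 118.5 mm with its top at about 133 mm. That matches the resting position within about 2 mm. After I pulled back, the side and top views still showed it lying on the stop.

**Near rod:** I pushed the knob with closed fingers until the force rose from about 4 N to 16 N, which I took as the end stop. My position reading gives about 251 mm of travel, and the pictures show the knob up against the rear plate.

**Near carton (the tall one):** it lies flat on its side of the outfeed, from about y = 122 to 245 mm. Its centre is near 184 mm, against the 170 mm needed.

**Left alone:**
- The far carton's position reads the same as at the start.
- The far rod is still out.
- The label roll moved by no more than measurement scatter.
- The marker read 7 mm off between pictures, which I put down to the networks' accuracy.
- The robot was clear of everything at the end, with about 1 N on the wrist.

**What failed or disagreed:**
- My first move call was refused because the rows lacked some keys; nothing moved.
- At the last check the networks put the masking tape on the label roll or the near rod, so I never confirmed its final position. The tape was clearly untouched in the side view after the gate move, and the arm did not work near it again.

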